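# Lever open the clay damp-box

### The arm

A 6-joint arm with a two-finger parallel gripper is mounted at the origin on the work surface. World frame = base frame: x ahead of the robot, y to its left, z up, the work surface at z = 0. Lengths are in m, angles in rad, forces in N, time in s.
With the tool pointing down it reaches from about 0.25 to 0.725 m from the base axis. Payload 4 kg.
Tool frame: the origin (TCP) lies midway between the tips of the shut fingers; the grasp point (between the pads) lies 19 mm behind it; z points along the fingers, x is the direction in which the jaws open and shut, and the axes are right-handed (so a half turn about z gives the same grasp; the last joint's range is limited). The gripper opens to 85 mm and grips with 20 to 120 N. Pads are 22 mm wide; open, the fingers measure 114 mm over their backs; the gripper's body (76 mm by 85 mm) begins 54 mm behind the grasp point. The pads swing forward as they close: fully open they stand 13 mm farther back than shut.
Start: joints at [1.334, 0.241, 0.005, 1.335, 0, 1.571], TCP at [0.117, 0.486, 0.231] pointing down, gripper open.
Joint ranges: [-2.72, 2.72], [-1.05, 1.87], [-1.09, 1.28], [-1.99, 2.15], [-1.42, 1.44], [-3.14, 3.14]. Speed limits (rad/s): [2.79, 2.79, 3.14, 3.14, 3.14, 3.14].

### API

Orientations are given as a rotation vector (axis times angle).
In Python, from cell import robot gives the robot as it stands.
- The arm moves only by the tool play_rows, never from a script. Its argument "commands" is a list of rows, each a list of 7 numbers: the closure, from -1 (fully open) to 1 (shut), so that 0 is half open, then the shift along the world's x, y, z as a fraction of full scale, then the turn, a rotation vector about the world's x, y, z as a fraction of full scale. A call has 1 to 20 rows; each row is the pose to reach, as a shift and turn from the pose commanded when the call began, turning the shorter way round; what a row does not reach only later rows make up. Full scale, the value 1, is 20 cm for a shift and 360 degrees for a turn. A row lasts 1/10 s, in which the tool goes at most 50 mm and 8.59 degrees, less where a joint would pass 70% of its speed; a pose out of reach is approached as far as the arm can. A call with a number of a shift or a turn outside -1 to 1 is refused whole. A call with a gripper value outside its range is refused whole. The fingers move at their own pace and stop on an object; "grip_force" is the grip in N (left out, the last holds). Time passes only in rows, so rows that repeat a pose let the fingers close. It gives the time, the measured TCP pose, the force and the opening at its end, in the units of the state.
- robot.read_state(): the state, without advancing time (a new reading comes with each control period).
- robot.camera(name): name is "side" or "top" or "wrist"; returns (picture, depth): 384x512x3 uint8, red, green, blue; 384x512 float32, m along the optical axis (not along the pixel's ray), 0 where there is no reading.
- robot.camera_model(name): a dict with "intrinsics" (3x3 intrinsics, pixels), "camera_from_world" (4x4, takes a point from world to camera coordinates). Camera axes: x right, y down, z forward; pixel columns grow to the right and rows downward; lengths in m; the calibration is good to about 2 mm. The wrist camera is an equidistant fisheye: a pixel r from the principal point sees the ray r / f radians off the axis. A picture is of the moment at which its call begins: read the wrist's pose just before it. camera_model takes no time and is no camera call; for the wrist camera it gives the pose at the moment of the call.
- robot.close_job(): hands the job in, once; it reports no verdict.
Trained networks look in the newest picture that a camera, given by its name, has taken for a name from the list of things; names that differ only in an ending like _2 or _b are one class to them, and where a whole thing is asked for, a point or a joint stands for the part that bears it (a point fixed in the world has none). Each returns a list of dicts, best first, with "conf" (0 to 1); they miss things now and then, are a little off and sometimes report something else, mostly with a low value. They report only what shows in the picture. A call takes as long as a camera call. They do not tell look-alikes from the thing itself.
- robot.regions_of(target, camera): "mask" (384x512 bool, what is visible of it) and "box" ([left, top, right, bottom] in pixels, round what is visible of it).
The state is a dict: "t": time; "joint_pos": joint angles; "qd": joint speeds; "joint_efforts": joint torques, N m; "eef_pos": TCP position; "tool_rot": TCP orientation; "ft_force": force on the tool from outside, world axes, zero at the start; "ft_torque": the same for the moment, N m; "finger_gap": opening from 0.0 (shut) to 1.0 (fully open).
Only numpy, scipy, OpenCV 4.12 (cv2) and the standard library are available. Lean on these libraries where they do the work, as an engineer would, in place of code of your own. Each camera call takes 0.05 s, during which the arm holds its last target. There are 200 camera calls.

### The job

Push the dark wooden prop block by its peg out from under the long end of the lever, away from the robot, until it is fully clear, sliding it along the bench without lifting or toppling it. Then press the long end of the lever steadily down to its stop, so that the short end raises the heavy flap of the damp-box, and finish still pressing it there: the program ends while holding the flap up. Nothing is to be picked up; do not let the flap drop, touch the flap, or disturb the other things on the bench.

Things in the scene. Friction and masses are not known exactly. Their poses are not given: they have to be found in the camera images.
- dampbox: Fixed plywood box (200 x 165 mm, 93 mm tall) with the lever's stand. Origin: on the bench under the lever's pivot; +y points to the box (y = 100 to 265 mm), the lever's long end along -y, z up. Stand: two steel cheeks to 126 mm high, sole board 70 mm wide, 14 mm thick, ending at y = -130 mm, with a rubber-capped stop 40 mm wide, 52 mm high at y = -112 mm.
- pivot (a point): The lever's pivot axis, 110 mm above the bench; the axis runs along the fixture's x.
- lever (a joint): Lever angle (rad): 0 = at rest, long end up 0.35 above level; grows as the long end is pressed; 0.70 = on its stop. Pale wooden bar, 36 mm wide, 18 mm thick, long arm 210 mm, short arm 82 mm from the pivot. The flap's weight drives it back when released; 3 to 8 N on the long end moves it. With the prop block under it, it stops at about 0.4.
- lever_pad (a point): Place to press: top face of the lever's long end, on its centre line, 192 mm along the bar from the pivot. At rest about 184 mm above the bench; about 130 mm lower on the stop.
- flap (a joint): Opening of the flap (rad): 0 = shut, lying on the box; about 0.30 when the lever is on its stop. Only the lever's short end, under the flap's overhanging edge, should raise it. The flap is about 2.3 kg.
- flap_lip (a point): Middle of the free (overhanging) edge of the flap, top of its 20 mm wooden board: about 113 mm above the bench when shut. The flap (200 mm wide, 200 mm long, wood with a dark steel plate on top) is hinged at the box's far side.
- chock: Loose dark wooden prop block (about 0.45 kg) on the bench under the lever's long end: main block 52 (x) x 46 (y) x 85 mm tall; origin: centre of its underside. A tongue 14 mm thick, 46 mm wide runs along its +x to x = 138 mm, past the lever's side away from the robot, and carries a peg. Clear of the lever when its origin is over 46 mm from the lever's centre line, along the fixture's +x.
- chock_peg (a point): Top centre of the upright round peg, 20 mm in diameter, at x = 120 mm from the block's origin, from the tongue (14 mm above the bench) up to 80 mm. Between block and peg there is 84 mm of free room over the tongue, where fingers can go down and push the peg outward.
- tub: Bystander, to be left alone: white plastic tub, 86 mm wide, 95 mm tall, with brushes and modelling tools standing to 170 mm; origin at the centre of its underside.
- cup: Bystander, to be left alone: paper-coloured cup, 80 mm wide, 100 mm tall; origin at the centre of its underside.
- bottle: Bystander, to be left alone: water bottle, 64 mm wide, 190 mm tall; origin at the centre of its underside.
- offcut: Bystander, to be left alone: loose pale wooden offcut, 50 x 75 x 35 mm, lying on the robot's side of the lever; origin at the centre of its underside.
- jar: Bystander, to be left alone: small amber glass jar, 44 mm wide, 60 mm tall, between the lever and the far side of the bench; origin at the centre of its underside.
- driver: Bystander, to be left alone: screwdriver with a yellow handle lying flat, 190 mm long; origin at the centre of its underside.
- claylump: Bystander, to be left alone: grey lump of dried clay, 76 mm wide, 46 mm tall; origin at the centre of its underside.
Mind the look-alikes: they are no part of the job. Several things have the shape of the chock; the one meant has the colours described above.

How it is judged:
On the way, in this order (a step that is already met when the one before it is completed fails the run):
1. the prop block is out from under the lever, still standing on the bench, with the flap still shut (x of chock in the frame of dampbox above 0.046 m and value of joint flap below 0.05 rad), for 0.2 s.
2. the lever is pressed down to its stop and the flap stands raised (value of joint lever above 0.6 rad and value of joint flap above 0.25 rad), for 0.3 s.
At the end, for the whole second after the job is handed in: Block upright and at rest on the bench, its centre more than 46 mm to the far side of the lever's centre line; lever within 0.1 rad of its stop (20 mm at the long end), flap raised more than 0.25 rad, fingers still pressing on the lever with more than 1 N (all of step 2 and x of chock in the frame of dampbox above 0.046 m and angle between chock's own z axis and vertical below 0.1 rad and linear speed of chock below 0.02 m/s and contact force between the fingers and lever above 1 N); the arm keeps its last pose, push and grip.
It fails at once if the flap or lever is slammed, or the flap is let drop (velocity of joint lever above 1.8 rad/s or velocity of joint lever below -1.8 rad/s or velocity of joint flap above 1.2 rad/s or velocity of joint flap below -1.2 rad/s).
It fails at once if the robot touches the flap (contact force between any of the fingers, the arm and flap above 0.5 N).
It fails at once if the prop block is lifted or toppled (height (world z) of chock above 0.012 m or angle between chock's own z axis and vertical above 0.3 rad).
It fails at once if another thing on the bench is disturbed (moved more than 20 mm) (distance of any of tub, cup, bottle, offcut, jar, driver, claylump from where it was at the start of the episode above 0.02 m).
It also fails if it takes over 45 s, if anything falls off the work surface, if the arm or the gripper's body presses on something with over 40 N, if the wrist force passes 120 N, or if a joint passes its speed limit or range.

## Working session

There is one attempt and no reset: what is moved stays moved. The work goes in short steps, Python scripts to look and compute and a tool call to move; the robot and the scene stay as the last step left them, time stands still between calls to the robot, and variables do not carry over. Pictures are saved under pics/ and viewed, on a budget of 10 in all, crops included, one or two more only if the job needs it, and the job is handed in when it is done.

Besides the shell and the picture viewer there is one more tool, called after "Call:" as name(argument=value, ...) on one line, values as JSON. play_rows: Moves the arm, as the interface text tells. Its arguments: {"type":"object","properties":{"commands":{"type":"array"},"grip_force":{"type":"number"}},"required":["commands"]}

```bash
mkdir -p pics
cat > h.py <<'E'
import numpy as np, cv2
from cell import robot
def grab(n):
    p,d=robot.camera(n); m=robot.camera_model(n); return p,d,np.array(m["intrinsics"]),np.array(m["camera_from_world"])
def cloud(d,K,T):
    v,u=np.indices(d.shape); P=np.stack([(u-K[0,2])/K[0,0]*d,(v-K[1,2])/K[1,1]*d,d],-1)
    W=np.linalg.inv(T); X=P@W[:3,:3].T+W[:3,3]; X[d==0]=np.nan; return X
def save(n,p): cv2.imwrite("pics/"+n,p[...,::-1])
E
python3 - <<'E'
from h import *
ps=[]
for n in("top","side"):
    p,d,K,T=grab(n); X=cloud(d,K,T); np.savez(f"{n}.npz",p=p,d=d,X=X,K=K,T=T)
    save(n+"0.png",cv2.resize(p,(768,576)))
    for t in("chock","chock_peg","lever","dampbox","flap","offcut","jar","tub","cup","bottle","driver","claylump"):
        for r in robot.regions_of(t,n):
            M=r["mask"]; q=X[M]; print(n,t,round(r["conf"],2),np.round(r["box"]),np.round(np.nanmedian(q,0),3),np.round(np.nanpercentile(q,[2,98],axis=0),3).tolist())
E
```

```text
top chock 0.76 [305. 268. 370. 315.] [ 0.247 -0.282  0.017] [[0.197, -0.341, 0.002], [0.307, -0.205, 0.089]]
top chock 0.74 [306. 180. 325. 235.] [ 0.521 -0.219  0.016] [[0.416, -0.244, 0.011], [0.574, -0.198, 0.088]]
top chock_peg 0.92 [302. 173. 326. 234.] [ 0.516 -0.219  0.016] [[0.416, -0.246, -0.0], [0.577, -0.196, 0.176]]
top chock_peg 0.71 [309. 264. 367. 315.] [ 0.247 -0.282  0.017] [[0.197, -0.342, 0.001], [0.307, -0.204, 0.089]]
top chock_peg 0.37 [151. 186. 325. 267.] [0.437 0.094 0.12 ] [[0.342, -0.193, 0.014], [0.529, 0.229, 0.181]]
top chock_peg 0.25 [107. 115. 150. 152.] [0.716 0.309 0.071] [[0.675, 0.267, 0.004], [0.752, 0.347, 0.16]]
top lever 0.97 [224. 210. 321. 232.] [ 0.442 -0.103  0.148] [[0.424, -0.217, 0.104], [0.459, 0.023, 0.189]]
top dampbox 0.75 [148. 185. 326. 266.] [0.436 0.094 0.12 ] [[0.342, -0.194, 0.014], [0.528, 0.229, 0.181]]
top dampbox 0.37 [378. 217. 416. 245.] [ 0.41  -0.46   0.056] [[0.375, -0.481, 0.003], [0.445, -0.407, 0.103]]
top dampbox 0.28 [217. 132. 244. 190.] [0.661 0.009 0.022] [[0.564, -0.022, -0.002], [0.715, 0.053, 0.029]]
top fla
[... 2709 characters left out ...]
0.146 0.118] [[0.338, 0.034, 0.099], [0.531, 0.232, 0.123]]
side tub 0.16 [129. 208. 156. 232.] [0.789 0.023 0.031] [[0.764, -0.011, 0.007], [0.823, 0.046, 0.045]]
side cup 0.88 [298. 128. 322. 164.] [ 0.408 -0.427  0.065] [[0.373, -0.579, -0.002], [0.463, -0.407, 0.101]]
side cup 0.48 [187. 157. 289. 341.] [0.431 0.146 0.118] [[0.335, -0.179, 0.012], [0.528, 0.241, 0.172]]
side bottle 0.85 [229.  98. 249. 153.] [ 0.654 -0.405  0.091] [[0.63, -0.473, 0.001], [0.708, -0.391, 0.189]]
side driver 0.68 [169. 218. 194. 240.] [0.669 0.008 0.022] [[0.628, -0.017, 0.009], [0.713, 0.029, 0.027]]
side claylump 0.68 [132. 209. 154. 230.] [0.789 0.019 0.032] [[0.764, -0.016, 0.01], [0.82, 0.045, 0.045]]
```

Run:
```python
from h import *
a=np.load("top.npz"); b=np.load("side.npz")
t=cv2.resize(a["p"][120:330,190:430],(400,350)); s=cv2.resize(b["p"][130:340,180:390],(400,400))
c=np.zeros((600,800,3),np.uint8); c[:350,:400]=t; c[:400,400:]=s; save("crop0.png",c)
X=np.concatenate([a["X"].reshape(-1,3),b["X"].reshape(-1,3)]); C=np.concatenate([a["p"].reshape(-1,3),b["p"].reshape(-1,3)])
def reg(x0,x1,y0,y1,z0,z1): return (X[:,0]>x0)&(X[:,0]<x1)&(X[:,1]>y0)&(X[:,1]<y1)&(X[:,2]>z0)&(X[:,2]<z1)
# lever centre line from top cloud
A=a["X"]; m=(A[...,2]>.12)&(abs(A[...,0]-.44)<.06)&(A[...,1]<-.03)&(A[...,1]>-.25); q=A[m]
for y in np.arange(-.22,-.03,.03):
    k=abs(q[:,1]-y)<.012; print("lever",round(y,3),k.sum(),np.round([q[k,0].min(),q[k,0].max(),np.median(q[k,2])],3))
print("lever y min",np.round(q[:,1].min(),3))
m=(A[...,2]>.105)&(A[...,1]>.02)&(abs(A[...,0]-.435)<.13); 
r=cv2.minAreaRect(A[m][:,:2].astype(np.float32)*1000); print("flap",r)
k=reg(.53,.60,-.26,-.17,.04,.1); q=X[k]; print("peg",k.sum(),np.round([q.min(0),q.max(0),np.median(q,0)],3))
k=reg(.38,.60,-.28,-.16,.004,.022); q=X[k]; print("tongue",k.sum(),cv2.minAreaRect(q[:,:2].astype(np.float32)*1000))
k=reg(.38,.48,-.28,-.16,.03,.095); q=X[k]; print("block",k.sum(),np.round([q.min(0),q.max(0)],3)); 
for n in range(.46 and 3): pass
print(robot.read_state())
```

```text
lever -0.22 83 [0.428 0.463 0.187]
lever -0.19 143 [0.427 0.463 0.18 ]
lever -0.16 139 [0.426 0.462 0.169]
lever -0.13 139 [0.425 0.461 0.158]
lever -0.1 127 [0.425 0.46  0.148]
lever -0.07 126 [0.424 0.459 0.137]
lever -0.04 172 [0.407 0.474 0.127]
lever y min -0.224
flap ((452.7771301269531, 297.00030517578125), (262.10595703125, 552.552734375), 4.00493860244751)
peg 135 [[ 0.551 -0.234  0.04 ]
 [ 0.572 -0.21   0.085]
 [ 0.559 -0.218  0.073]]
tongue 1027 ((489.19830322265625, -220.1175079345703), (218.4475860595703, 119.37808227539062), 0.2070390284061432)
block 380 [[ 0.38  -0.243  0.03 ]
 [ 0.466 -0.161  0.09 ]]
{'t': 1.3, 'joint_pos': array([ 1.33398668e+00,  2.40580532e-01,  5.01186086e-03,  1.33517684e+00,
       -2.91809218e-06,  1.57082457e+00]), 'qd': array([ 3.77527942e-05, -3.10328486e-03,  1.85529002e-03, -1.66356176e-03,
       -7.11245667e-04,  1.48756230e-03]), 'joint_efforts': array([ 9.24834967e-04, -3.72206998e+01,  2.52692431e+01,  1.19298416e-03,
        1.78012033e-04,  5.18881919e-06]), 'eef_pos': array([0.1173056 , 0.4860599 , 0.23132073]), 'tool_rot': array([-2.46830744e+00, -1.94341958e+00, -6.55518045e-05]), 'ft_force': array([-0.80545015,  0.02507887, -0.52360367]), 'ft_torque': array([ 0.05307269, -0.06839486,  0.05410682]), 'finger_gap': 0.993441649500659}
```

View pics/crop0.png

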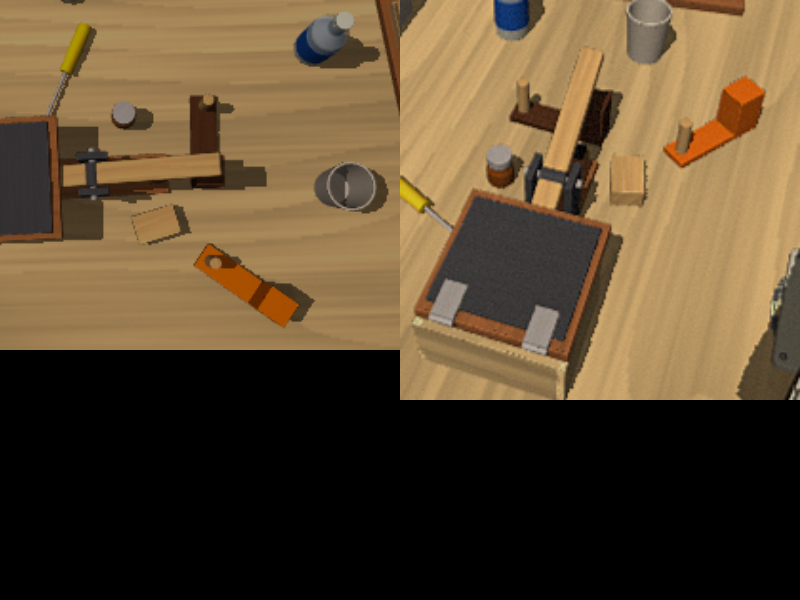

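Two things have the chock's shape, in crop pixels: the dark brown one under the lever (top ~205,140) and an orange one lying free (~245,285). The dark one is meant, since its colour matches and it sits under the lever's long end. This enlarged crop confirms it. Next I move over the gap between lever and peg.

Call:
play_rows(commands=[[1,0,0,0.3,0,0,0.021],[1,0,-0.2,0.35,0,0,0.042],[1,0.2,-0.4,0.35,0,0,0.042],[1,0.4,-0.6,0.35,0,0,0.042],[1,0.5,-0.8,0.35,0,0,0.042],[1,0.5,-0.9,0.35,0,0,0.042],[1,0.5,-0.9,0.35,0,0,0.042]])

```text
t: 2.0
eef_pos: [0.2177, 0.3033, 0.3018]
tool_rot: [2.196, 2.246, 0.0]
ft_force: [-0.2, -0.2, 0.3]
finger_gap: 0.002
```

Call:
play_rows(commands=[[1,0.1,-0.2,0,0,0,0],[1,0.2,-0.4,0,0,0,0],[1,0.3,-0.6,0,0,0,0],[1,0.4,-0.8,0,0,0,0],[1,0.5,-0.9,0,0,0,0],[1,0.5,-0.9,0,0,0,0]])

```text
t: 2.6
eef_pos: [0.3192, 0.1247, 0.3014]
tool_rot: [2.196, 2.245, 0.002]
ft_force: [-0.4, 0.3, 0.3]
finger_gap: -0.0
```

Call:
play_rows(commands=[[1,0.1,-0.2,0,0,0,0],[1,0.2,-0.4,0,0,0,0],[1,0.3,-0.6,0,0,0,0],[1,0.4,-0.8,0,0,0,0],[1,0.5,-0.9,0,0,0,0],[1,0.5,-0.9,0,0,0,0]])

```text
t: 3.2
eef_pos: [0.4195, -0.055, 0.3006]
tool_rot: [2.194, 2.248, 0.0]
ft_force: [0.2, 0.3, 0.3]
finger_gap: -0.003
```

Call:
play_rows(commands=[[1,0.2,-0.2,0,0,0,0],[1,0.4,-0.4,0,0,0,0],[1,0.5,-0.6,0,0,0,0],[1,0.53,-0.83,0,0,0,0],[1,0.53,-0.83,0,0,0,0],[1,0.53,-0.83,0,0,0,0]])

```text
t: 3.8
eef_pos: [0.5236, -0.2193, 0.3003]
tool_rot: [-2.19, -2.249, 0.0]
ft_force: [0.3, -0.1, -0.5]
finger_gap: 0.004
```

Run:
```python
from h import *
p,d,K,T=grab("wrist"); save("w1.png",p)
v,u=np.indices(d.shape); x=(u-K[0,2])/K[0,0]; y=(v-K[1,2])/K[1,1]; r=np.hypot(x,y)+1e-9
s=np.tan(r)/r; P=np.stack([x*s*d,y*s*d,d],-1); W=np.linalg.inv(T); X=P@W[:3,:3].T+W[:3,3]; X[(d==0)|(r>1.4)]=np.nan
def st(n,m): q=X[m]; print(n,len(q),np.round(np.nanpercentile(q,[1,50,99],axis=0),3).tolist())
R=(abs(X[...,1]+.22)<.045)
st("pegtop",R&(X[...,2]>.076)&(X[...,2]<.09)&(abs(X[...,0]-.56)<.03))
st("tongue",R&(X[...,2]>.010)&(X[...,2]<.02)&(abs(X[...,0]-.53)<.07))
st("lever",R&(X[...,2]>.16)&(X[...,2]<.2)&(abs(X[...,0]-.445)<.04))
```

```text
pegtop 182 [[0.551, -0.234, 0.076], [0.56, -0.224, 0.08], [0.569, -0.215, 0.082]]
tongue 1996 [[0.474, -0.246, 0.012], [0.518, -0.223, 0.014], [0.576, -0.2, 0.016]]
lever 2228 [[0.427, -0.225, 0.173], [0.444, -0.202, 0.182], [0.462, -0.176, 0.189]]
```

View pics/w1.png

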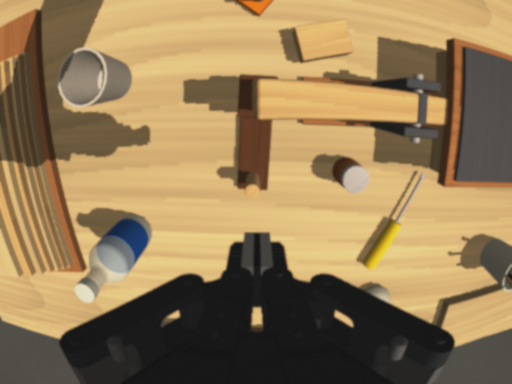

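Call:
play_rows(commands=[[1,0.005,-0.02,-0.2,0,0,0],[1,0.005,-0.02,-0.4,0,0,0],[1,0.005,-0.02,-0.6,0,0,0],[1,0.005,-0.02,-0.8,0,0,0],[1,0.005,-0.02,-0.9,0,0,0],[1,0.005,-0.02,-0.9,0,0,0]])

```text
t: 4.45
eef_pos: [0.5217, -0.2203, 0.1184]
tool_rot: [-2.183, -2.25, 0.004]
ft_force: [0.3, -0.4, -0.0]
finger_gap: 0.004
```

Call:
play_rows(commands=[[1,0,0,-0.12,0,0,0],[1,0,0,-0.24,0,0,0],[1,0,0,-0.36,0,0,0],[1,0,0,-0.46,0,0,0],[1,0,0,-0.46,0,0,0],[1,0,0,-0.46,0,0,0]])

```text
t: 5.05
eef_pos: [0.5255, -0.2233, 0.0312]
tool_rot: [2.188, 2.252, 0.001]
ft_force: [0.1, -0.6, -0.0]
finger_gap: 0.001
```

Call:
play_rows(commands=[[1,0.02,0,0,0,0,0],[1,0.04,0,0,0,0,0],[1,0.06,0,0,0,0,0],[1,0.08,0,0,0,0,0],[1,0.1,0,0,0,0,0],[1,0.12,0,0,0,0,0],[1,0.14,0,0,0,0,0],[1,0.16,0,0,0,0,0],[1,0.18,0,0,0,0,0],[1,0.2,0,0,0,0,0],[1,0.2,0,0,0,0,0]])

```text
t: 6.15
eef_pos: [0.5654, -0.2239, 0.0292]
tool_rot: [2.19, 2.251, 0.001]
ft_force: [0.2, -0.0, -0.3]
finger_gap: 0.002
```

```bash
cat > m.py <<'E'
from h import *
import sys
a=[grab(n) for n in("top","side")]
X=np.concatenate([cloud(d,K,T).reshape(-1,3) for p,d,K,T in a]); C=np.concatenate([p.reshape(-1,3) for p,*_ in a]).astype(int)
k=(abs(X[:,1]+.22)<.05)&(X[:,2]>.006)&(X[:,2]<.1)&(X[:,0]>.38)&(X[:,0]<.68)&(C[:,0]<110)&(C[:,0]-C[:,2]>12)
q=X[k]; print("dark",k.sum(),np.round(np.percentile(q,[2,50,98],axis=0),3).tolist())
h=q[(q[:,2]>.078)];print("blocktop",len(h),np.round([h.min(0),h.max(0)],3).tolist() if len(h) else "")
c=np.zeros((400,800,3),np.uint8)
c[:,:400]=cv2.resize(a[0][0][150:300,250:400],(400,400)); c[:,400:]=cv2.resize(a[1][0][130:280,180:330],(400,400)); save(sys.argv[1],c)
E
python3 m.py a2.png
```

```text
dark 449 [[0.441, -0.242, 0.007], [0.531, -0.212, 0.015], [0.601, -0.196, 0.086]]
blocktop 41 [[0.441, -0.27, 0.078], [0.573, -0.176, 0.099]]
```

View pics/a2.png

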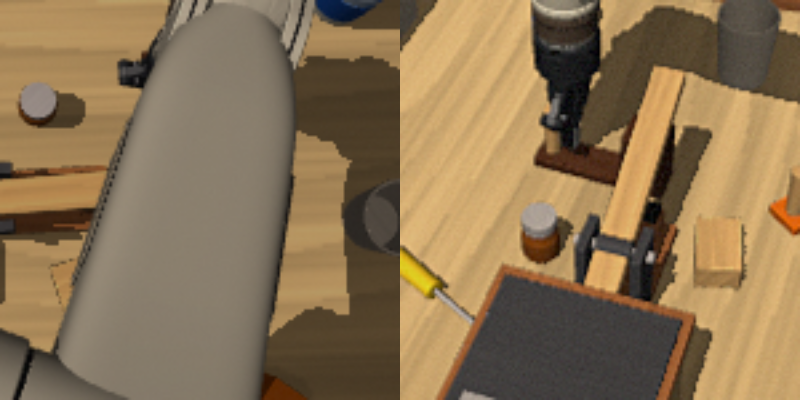

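The peg (side crop ~555,125) is being pushed by the fingers. The block has moved about 25 mm and stands upright. I continue another 45 mm.

Call:
play_rows(commands=[[1,0.02,0,0,0,0,0],[1,0.04,0,0,0,0,0],[1,0.06,0.002,0,0,0,0],[1,0.08,0.002,0,0,0,0],[1,0.1,0.003,0,0,0,0],[1,0.12,0.003,0,0,0,0],[1,0.14,0.004,0,0,0,0],[1,0.16,0.004,0,0,0,0],[1,0.18,0.005,0,0,0,0],[1,0.2,0.005,0,0,0,0],[1,0.21,0.005,0,0,0,0],[1,0.22,0.005,0,0,0,0],[1,0.22,0.005,0,0,0,0]])

```text
t: 7.55
eef_pos: [0.6088, -0.2229, 0.0292]
tool_rot: [2.191, 2.251, 0.001]
ft_force: [-2.8, 0.2, 1.2]
finger_gap: 0.006
```

```bash
python3 m.py a3.png
```

```text
dark 700 [[0.488, -0.239, 0.007], [0.53, -0.204, 0.028], [0.64, -0.195, 0.087]]
blocktop 183 [[0.485, -0.259, 0.079], [0.616, -0.179, 0.09]]
```

View pics/a3.png

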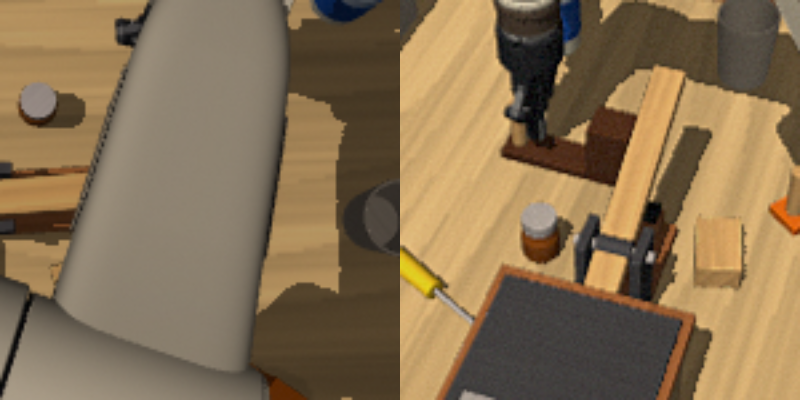

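The block's near face is at x≈0.485, so its origin is about 66 mm beyond the lever line and it stands upright. I back off from the peg, rise, and go over the pad.

Call:
play_rows(commands=[[1,-0.04,0,0,0,0,0],[1,-0.08,0,0,0,0,0],[1,-0.12,0,0,0,0,0],[1,-0.12,0,0.05,0,0,0],[1,-0.12,0,0.25,0,0,0],[1,-0.12,0,0.45,0,0,0],[1,-0.12,0,0.65,0,0,0],[1,-0.12,0,0.85,0,0,0],[1,-0.12,0,1,0,0,0],[1,-0.12,0,1,0,0,0]])

```text
t: 8.65
eef_pos: [0.5871, -0.224, 0.2367]
tool_rot: [2.183, 2.243, 0.008]
ft_force: [1.1, 0.2, -0.5]
finger_gap: 0.001
```

Call:
play_rows(commands=[[1,-0.1,0,0.05,0,0,0],[1,-0.3,0.02,0.05,0,0,0],[1,-0.5,0.05,0.05,0,0,0],[1,-0.7,0.09,0.05,0,0,0],[1,-0.7,0.09,0.05,0,0,0],[1,-0.7,0.09,0,0,0,0],[1,-0.7,0.09,0,0,0,0]])

```text
t: 9.35
eef_pos: [0.4445, -0.2049, 0.2281]
tool_rot: [-2.19, -2.251, 0.0]
ft_force: [0.4, 0.9, -0.1]
finger_gap: 0.002
```

Call:
play_rows(commands=[[1,0,0,-0.05,0,0,0],[1,0,0,-0.1,0,0,0],[1,0,0,-0.14,0,0,0],[1,0,0,-0.17,0,0,0],[1,0,0,-0.19,0,0,0],[1,0,0,-0.21,0,0,0],[1,0,-0.002,-0.23,0,0,0],[1,0,-0.005,-0.25,0,0,0],[1,0,-0.01,-0.27,0,0,0],[1,0,-0.012,-0.29,0,0,0],[1,0,-0.015,-0.31,0,0,0],[1,0,-0.017,-0.33,0,0,0],[1,0,-0.02,-0.35,0,0,0],[1,0,-0.02,-0.35,0,0,0]])

```text
t: 10.75
eef_pos: [0.4455, -0.2105, 0.1606]
tool_rot: [2.189, 2.247, -0.0]
ft_force: [-0.4, -2.7, 5.7]
finger_gap: -0.002
```

Call:
play_rows(commands=[[1,0,0,-0.025,0,0,0],[1,0,-0.005,-0.05,0,0,0],[1,0,-0.01,-0.075,0,0,0],[1,0,-0.015,-0.1,0,0,0],[1,0,-0.02,-0.125,0,0,0],[1,0,-0.02,-0.15,0,0,0],[1,0,-0.02,-0.175,0,0,0],[1,0,-0.02,-0.2,0,0,0],[1,0,-0.02,-0.225,0,0,0],[1,0,-0.02,-0.25,0,0,0],[1,0,-0.02,-0.275,0,0,0],[1,0,-0.02,-0.3,0,0,0],[1,0,-0.02,-0.325,0,0,0],[1,0,-0.015,-0.35,0,0,0],[1,0,-0.01,-0.375,0,0,0],[1,0,-0.01,-0.4,0,0,0],[1,0,-0.005,-0.42,0,0,0],[1,0,0,-0.44,0,0,0],[1,0,0,-0.44,0,0,0]])

```text
t: 12.65
eef_pos: [0.4458, -0.2112, 0.0724]
tool_rot: [2.188, 2.246, -0.002]
ft_force: [0.2, -4.4, 3.3]
finger_gap: 0.0
```

Call:
play_rows(commands=[[1,0,0,-0.015,0,0,0],[1,0,0,-0.03,0,0,0],[1,0,0,-0.045,0,0,0],[1,0,0,-0.055,0,0,0],[1,0,0,-0.065,0,0,0],[1,0,0,-0.065,0,0,0]])

```text
t: 13.25
eef_pos: [0.4457, -0.2083, 0.0592]
tool_rot: [2.19, 2.251, 0.005]
ft_force: [1.5, 1.4, 5.8]
finger_gap: 0.0
```

Call:
play_rows(commands=[[1,0,0,-0.01,0,0,0],[1,0,0,-0.02,0,0,0],[1,0,0,-0.03,0,0,0],[1,0,0,-0.03,0,0,0]])

```text
t: 13.65
eef_pos: [0.4458, -0.2083, 0.0546]
tool_rot: [2.189, 2.251, 0.006]
ft_force: [-2.1, 4.0, 15.3]
finger_gap: -0.001
```

Call:
play_rows(commands=[[1,0,0,-0.01,0,0,0],[1,0,0,-0.01,0,0,0],[1,0,0,-0.01,0,0,0],[1,0,0,-0.01,0,0,0]])

```text
t: 14.05
eef_pos: [0.4459, -0.2082, 0.0541]
tool_rot: [2.188, 2.25, 0.007]
ft_force: [-4.9, 6.1, 26.2]
finger_gap: 0.006
```

```bash
python3 m.py a4.png
python3 - <<'E'
from h import *
p,d,K,T=grab("side"); X=cloud(d,K,T)
m=(abs(X[...,0]-.4)<.07)&(X[...,2]>.1)&(X[...,1]>.05)&(X[...,1]<.23); q=X[m]
f=np.polyfit(q[:,1],q[:,2],1); print("flap slope rad",np.arctan(-f[0]), "resid",np.std(q[:,2]-np.polyval(f,q[:,1])))
m=(abs(X[...,0]-.444)<.012)&(X[...,2]>.03)&(X[...,2]<.13)&(X[...,1]>-.18)&(X[...,1]<-.06); q=X[m]
f=np.polyfit(q[:,1],q[:,2],1); print("lever",len(q),np.arctan(f[0]))
s=robot.read_state(); print(s["ft_force"],s["eef_pos"])
E
```

```text
dark 1528 [[0.435, -0.241, 0.009], [0.552, -0.209, 0.018], [0.641, -0.196, 0.088]]
blocktop 309 [[0.435, -0.243, 0.078], [0.632, -0.195, 0.093]]
flap slope rad 0.2924548177068862 resid 0.003700814851737061
lever 187 0.22231234342294992
[-5.72798264  4.93304503 26.10444967] [ 0.44587908 -0.20817982  0.05413601]
```

View pics/a4.png

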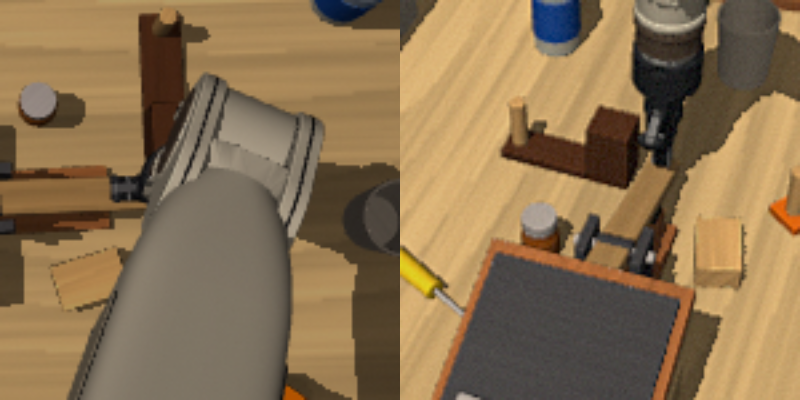

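```bash
python3 -c "
from cell import robot
print(robot.close_job()); s=robot.read_state(); print(s['t'],s['ft_force'],s['eef_pos'])"
```

```text
the job is handed in; nothing more can be done
None
the job is handed in; nothing more can be done
```

I pushed the dark prop block by its peg about 67 mm to the far side. It stands upright on the bench, about 66 mm from the lever's centre line (46 mm needed). I then pressed the lever's long end down until the force climbed at its stop, and handed the job in while still pressing. Handing in reported no verdict.

Last checks before handing in:
- **Press:** the contact force was about 26 N, with the tool tip at z = 54 mm, which fits the stop height of about 52–54 mm.
- **Flap:** the side-camera depth put it about 0.29 rad open (above 0.25 needed, about 0.30 expected at the stop).
- **Other things on the bench:** those in the last picture (jar, offcut, cup, bottle) looked undisturbed. I did not measure them.
- **Disagreeing reading:** a rough depth fit of the lever's slope gave 0.22 rad with its sign unchecked, where the stop should be 0.35 rad below level. I put this down to the fingers and stand being in the fitted area, since the force, height and flap readings all point to the stop. I did not re-measure it.

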